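Stamp the next carton on the pedal press

ROBOT

A 7-joint arm with a two-finger parallel gripper is mounted at the origin on a cart in front of the work surface, level with it; the furniture and walls round the work are solid. World frame = base frame: x ahead of the robot, y to its left, z up, the work surface at z = 0. Lengths are in mm, angles in rad, forces in N, time in s.
With the tool pointing down it reaches from about 400 to 875 mm from the base axis. Payload 6.5 kg.
Tool frame: the origin (TCP) lies between the finger pads; the fingertips stand tcp_to_tips ahead of it and the grasp point (between the pads) lies 3 mm ahead of it (tcp_to_tips is the distance from the TCP to the fingertips, in mm); z points along the fingers, y is the direction in which the jaws open and shut (so a half turn about z gives the same grasp; the last joint's range is limited). The gripper opens to 85 mm and grips with 20 to 120 N. Pads are 22 mm wide; open, the fingers measure 114 mm over their backs; the gripper's body (76 mm by 85 mm) begins 54 mm behind the grasp point. The pads swing forward as they close: fully open they stand 13 mm farther back than shut.
Start: joints at [-1.192, 0.536, -0.004, 1.538, 0.003, 1.067, -0.071], TCP at [279.674, 586.747, 253.29] pointing down, gripper open.
Joint ranges: [-2.7, 2.7], [-0.37, 2.16], [-1.27, 1.26], [0.24, 2.4], [-1.31, 4.45], [0.19, 1.91], [-2.76, 2.76]. Speed limits (rad/s): [2.39, 2.39, 3.14, 3.14, 3.14, 3.14, 3.14].

INTERFACE

Orientations are given as a rotation vector (axis times angle).
In Python, from workcell import get_obs, snapshot, job_done, tcp_to_tips gives the robot as it stands.
- The arm moves only by the shell command python3 -m jog 'ROWS' [OPENING]. ROWS is JSON, a list of rows, each a list of 2 entries, a list of its own where there are three numbers: the shift along the tool's x, y, z in cm, then the turn about the tool's z in degrees. A call has 1 to 12 rows; each row is the pose to reach, as a shift and turn from the pose commanded when the call began, along the tool's axes at that moment; what a row does not reach only later rows make up. A row lasts 1/12 s, in which the tool goes at most 41.7 mm and 7.16 degrees, less where a joint would pass 70% of its speed; a pose out of reach is approached as far as the arm can. A call with a gripper value outside its range is refused whole. OPENING is the finger opening in cm, from 0 to 8.54, set as the call begins (- or left out, the last holds). The fingers move at their own pace and stop on an object; the grip force is fixed at half the most. Time passes only in rows, so rows that repeat a pose let the fingers close. It gives the time, the measured TCP pose, the force and the opening at its end, in the units of the state.
- get_obs(): the state, without advancing time (a new reading comes with each control period).
- snapshot(name): name is "side" or "top" or "wrist"; returns a dict with "frame" (400x640x3 uint8, blue, green, red), "fx", "fy", "cx", "cy" (pixels), "k1" (the pictures are not rectified: a ray, as slopes to the right and down, at radius r is drawn at 1 + k1 r^2 times it, then the intrinsics apply), "R" (3x3) and "t" (3): a world point X has camera coordinates R X + t; the wrist camera has in their place "hand_eye" (4x4, takes a point from camera to tool coordinates, whose origin is the TCP and whose axes are the flange's). Camera axes: x right, y down, z forward; pixel columns grow to the right and rows downward; lengths in mm; the calibration is good to about 2 mm. A picture is of the moment at which its call begins: read the wrist's pose just before it. There is no depth.
- job_done(): hands the job in, once; it reports no verdict.
The state is a dict: "time": time; "joints": joint angles; "joint_vel": joint speeds; "joint_torque": joint torques, N m; "tool_pos": TCP position; "eef_rot": TCP orientation; "wrist_force": force on the tool from outside, world axes, zero at the start; "ft_torque": the same for the moment, N m; "opening": opening from 0.0 (shut) to 1.0 (fully open).
Only numpy, scipy, OpenCV 4.12 (cv2) and the standard library are available. Lean on these libraries where they do the work, as an engineer would, in place of code of your own. Each camera call takes 0.05 s, during which the arm holds its last target. There are 200 camera calls.

TASK

The carton on the bed of the pedal press is already stamped: stand it upright in the steel tray without stamping it again. Then stand the other carton squarely in its place on the bed, push the pedal right down to its stop, keep it down for a good second so that the stamp prints on the carton's top, and let the pedal come back up. The cartons are thin, so grip them with no more than 40 N, and leave the bottle, the jar and the measuring cylinder where they stand.

Things in the scene. Friction and masses are not known exactly. Their poses are not given: they have to be found in the camera images.
- press: Grey bench press for date-stamping cartons, fixed. Origin on the worktop, at the centre of its working area; its +x points to its back (away from the robot at yaw 0), +y to its left. Base plate 12 mm thick, x -90 to +125, y -115 to +115. Bed on the left (centre x 0, y +70), pedal on the right (centre line y -70). A low housing 57 high fills x +78 to +122.
- stamp_hinge (a point): Hinge of the stamp arm, at press x +105, y +70, 135 mm up, on a column behind the bed (front face x +90, y +35 to +105, 152 high). At rest the arm stands up and leans back (top about 265 mm up, all of it behind press x +70); pushing the pedal swings it forward and down over the bed. Axes as the press.
- bed (a point): Centre of the bed's flat surface, 12 mm above the worktop; axes as the press. An aluminium fence 12 mm high and 6 mm thick round it leaves a pocket of 87 (press x) by 57 mm (press y), so a carton stands in it with its 75 mm side along press x, either way round, with 6 mm clearance per side.
- pedal (a joint): Angle of the pedal: 0 at rest (slopes up towards the robot), 0.40 at its stop, where it lies level. A spring brings it back. The black ribbed pedal plate is 54 mm wide (press y), hinged at press x +66, y -70, z 35 mm, and reaches 150 mm from the hinge towards press -x. Pushed 120 mm from the hinge it takes about 3 N at first and about 12 N at the stop.
- pedal_pad (a point): The place to push: on the pedal's upper surface, on its centre line, 121 mm from the hinge and 30 mm from the free end. It moves with the pedal: at rest about 88 mm above the worktop, at the stop about 41 mm above it and 12 mm farther from the hinge (towards press -x).
- stamp: The red stamp pad, 30 x 30 mm, spring-mounted under the end of the stamp arm; origin at the centre of its printing face. With the pedal at its stop the face would be 18 mm below the top of a carton on the bed, so the spring gives way and the stamp bears on it with 1 to 2 N; it first touches at a pedal angle of about 0.36.
- done_carton: The stamped carton, which starts on the press bed: a white and orange upright carton, 45 (x) x 75 (y) x 100 (z) mm, 0.1 kg. Origin at the centre of its underside, z up.
- new_carton: The carton to be stamped, the same in looks and size (45 x 75 x 100 mm, origin at the centre of its underside); it starts upright on the open worktop to the right of the press.
- out_tray: Shallow stainless tray for stamped cartons, fixed, 124 (x) x 224 (y) mm outside, floor 2 mm thick, rim 19 mm high. Origin at the centre of its underside.
- amber_bottle: Bystander: amber bottle with black cap, 40 mm wide, 86 high, upright. Origin at the centre of its underside.
- white_jar: Bystander: white ointment jar with lid, 68 mm wide, 110 high, upright. Origin at the centre of its underside.
- glass_cylinder: Bystander: clear measuring cylinder on a blue foot, upright to the left of the bed; foot 48 x 56 mm, tube 28 mm wide, 176 high. Origin at the centre of its underside.
Not all that is in view belongs to the job. Leave any yellow look-alike of the done_carton alone.

How it is judged:
By the outcome, as a careful person would: the job done as asked, in the order asked, and still so for the second after the job is handed in, with the robot touching nothing.
It also fails if it takes over 72 s, if anything falls off the work surface, if the arm or the gripper's body presses on something with over 40 N, if the wrist force passes 120 N, or if a joint passes its speed limit or range.

## Working session

There is one attempt and no reset: what is moved stays moved. The work goes in short steps, Python scripts to look and compute and a shell command to move; the robot and the scene stay as the last step left them, time stands still between calls to the robot, and variables do not carry over. Pictures are saved under pics/ and viewed, about 8 in all and at most 12, crops included, and the job is handed in when it is done.

```bash
mkdir -p pics; ls; cat > h.py <<'E'
import numpy as np, cv2
from scipy.spatial.transform import Rotation as Ro
from workcell import get_obs, snapshot, job_done, tcp_to_tips
E
python3 - <<'E'
from h import *
o=get_obs();print({k:np.round(v,3) for k,v in o.items()},tcp_to_tips)
import pickle
for n in("top","side"):
    s=snapshot(n);pickle.dump(s,open(n+'.pkl','wb'));cv2.imwrite(f'pics/{n}0.png',s['frame'])
    print(n,{k:np.round(s[k],3).tolist() for k in s if k!='frame'})
E
```

```text
pics
{'time': np.float64(0.0), 'joints': array([-1.192,  0.537, -0.004,  1.539,  0.003,  1.067, -0.071]), 'joint_vel': array([-0.001, -0.   , -0.   ,  0.001,  0.002,  0.001, -0.002]), 'joint_torque': array([-0.000e+00, -5.834e+01,  1.049e+00, -2.591e+01,  1.200e-02,
        1.000e-02, -0.000e+00]), 'tool_pos': array([279.427, 586.195, 252.378]), 'eef_rot': array([-6.930e-01, -3.064e+00,  3.000e-03]), 'wrist_force': array([-0.127, -0.347,  0.294]), 'ft_torque': array([ 0.027, -0.007, -0.09 ]), 'opening': np.float64(1.0)} 22.0
top {'fx': 389.254, 'fy': 389.254, 'cx': 317.419, 'cy': 197.118, 'k1': -0.029, 'R': [[-0.021, -1.0, -0.008], [-0.992, 0.022, -0.123], [0.123, 0.006, -0.992]], 't': [168.537, 497.728, 1448.918]}
side {'fx': 447.203, 'fy': 447.203, 'cx': 322.607, 'cy': 197.601, 'k1': -0.082, 'R': [[0.991, -0.132, -0.002], [-0.059, -0.427, -0.902], [0.118, 0.895, -0.431]], 't': [-462.157, 250.093, 1370.477]}
```

View pics/top0.png

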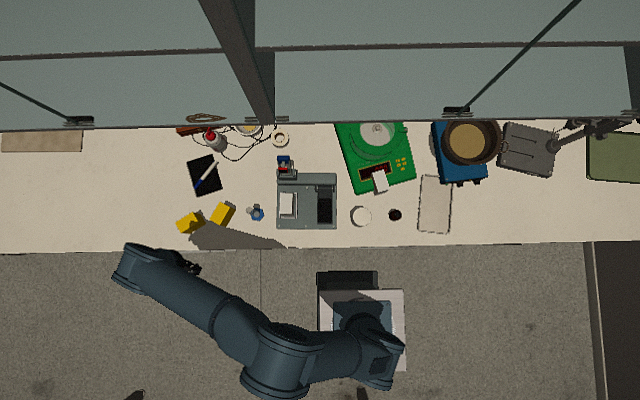

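View pics/side0.png

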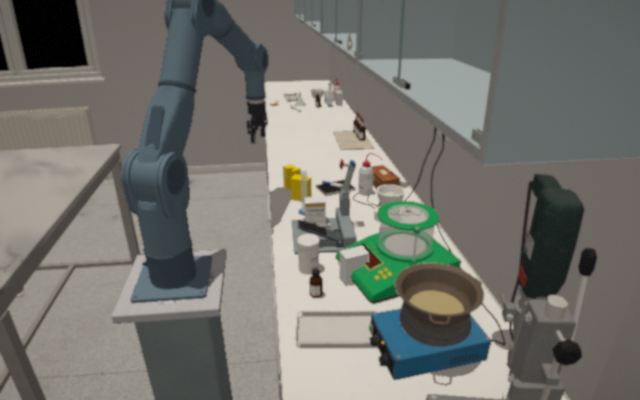

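The top view shows the press around (306,200), with the done carton on its bed at (288,205). A white carton stands at (378,180), the jar is at (361,215), the bottle at (395,215) and the tray at (434,204). There are yellow look-alikes at (190,222) and (223,212). The white carton at (378,180) fits new_carton because it isn't yellow and stands right of the press. I'll confirm that in an enlarged crop.

```bash
cat >> h.py <<'E'
import pickle
def K(s): return np.array([[s['fx'],0,s['cx']],[0,s['fy'],s['cy']],[0,0,1.]])
def inv(s,uv):
    # undistort by k1 (r^2 radial)
    D=np.array([s['k1'],0,0,0]); p=cv2.undistortPoints(np.array(uv,float).reshape(-1,1,2),K(s),D)[:,0]
    return np.c_[p,np.ones(len(p))]
def pose(s,o=None):
    """R,t world->camera"""
    if 'R' in s: return np.array(s['R']),np.array(s['t'])
    H=np.array(s['hand_eye']);T=np.eye(4);T[:3,:3]=Ro.from_rotvec(o['eef_rot']).as_matrix();T[:3,3]=o['tool_pos']
    C=np.linalg.inv(T@H);return C[:3,:3],C[:3,3]
def onz(s,uv,z,o=None):
    R,t=pose(s,o);d=inv(s,uv)@R;c=-R.T@t
    return c+d*((np.asarray(z)-c[2])/d[:,2])[:,None]
def proj(s,X,o=None):
    R,t=pose(s,o);return cv2.projectPoints(np.array(X,float).reshape(-1,1,3),cv2.Rodrigues(R)[0],t,K(s),np.array([s['k1'],0,0,0]))[0][:,0]
E
python3 - <<'E'
from h import *
s=pickle.load(open('top.pkl','rb'));f=s['frame']
c=cv2.resize(f[115:245,265:465],None,fx=4,fy=4,interpolation=cv2.INTER_CUBIC);cv2.imwrite('pics/topc.png',c)
print(onz(s,[[378,180],[288,205],[434,204],[361,215],[395,215],[306,200]],[100,112,10,110,86,12]).round())
E
```

```text
[[ 551.  -65.  100.]
 [ 465.  263.  112.]
 [ 467. -290.   10.]
 [ 424.    3.  110.]
 [ 423. -123.   86.]
 [ 493.  202.   12.]]
```

View pics/topc.png

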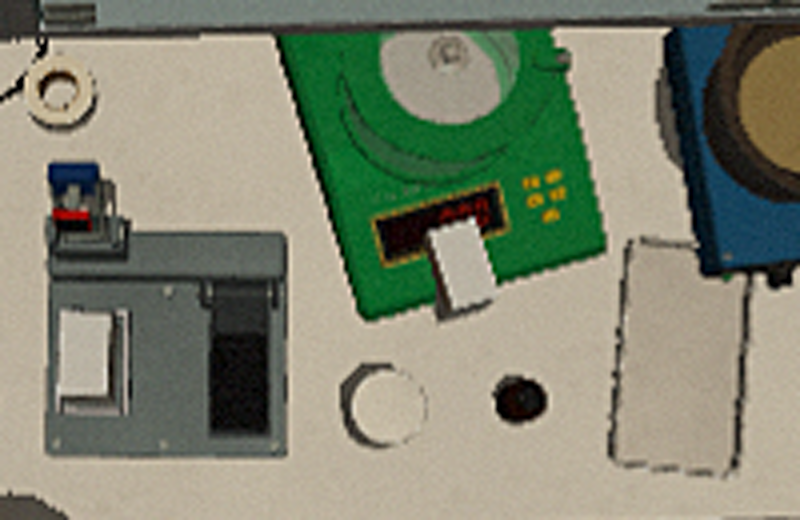

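The crop confirms it: the white block at crop (462,262) is in front of the green scale, right of the press and carton-sized with a white top. That makes it new_carton. The done carton is on the bed at crop (85,355). Next I'll measure edges with colour masks.

```bash
python3 - <<'E'
from h import *
s=pickle.load(open('top.pkl','rb'));f=s['frame']
hsv=cv2.cvtColor(f,cv2.COLOR_BGR2HSV)
for n,(u,v) in dict(done=(286,205),new=(381,180),table=(350,230),jar=(361,216),press=(306,215),tray=(434,200)).items(): print(n,f[v,u],hsv[v,u])
def seg(mask,roi,z,nm):
    u0,v0,u1,v1=roi;m=np.zeros_like(mask);m[v0:v1,u0:u1]=mask[v0:v1,u0:u1]
    c=max(cv2.findContours(m,0,cv2.CHAIN_APPROX_NONE)[0],key=cv2.contourArea)
    P=onz(s,c[:,0,:],z)[:,:2].astype(np.float32);r=cv2.minAreaRect(P);print(nm,np.round(r[0],1),np.round(r[1],1),round(r[2],1),cv2.boundingRect(c))
w=((f.min(2)>190)).astype(np.uint8)*255
seg(w,(276,185,298,225),112,'done');seg(w,(366,165,392,200),100,'new');
seg(w,(345,200,377,232),110,'jar')
d=(f.max(2)<60).astype(np.uint8)*255
seg(d,(385,205,405,225),86,'bottle')
pr=((f.max(2)<150)&(abs(f.astype(int)[...,0]-f[...,2])<40)).astype(np.uint8)*255
seg(pr,(270,170,342,235),12,'press')
b=((hsv[...,1]>90)&(hsv[...,0]>100)&(hsv[...,0]<130)).astype(np.uint8)*255
seg(b,(245,200,268,225),10,'cylfoot')
o=get_obs();w=snapshot('wrist');print({k:np.round(w[k],3).tolist() for k in w if k!='frame'})
E
```

```text
done [162 175 182] [ 20  28 182]
new [164 177 185] [ 19  29 185]
table [158 178 192] [ 18  45 192]
jar [163 184 197] [ 19  44 197]
press [88 96 88] [60 21 96]
tray [142 161 173] [ 18  46 173]
done [440.7 295.9] [0. 0.] 0.0 (279, 212, 1, 1)
new [536.1 -56.8] [0. 0.] 0.0 (376, 184, 1, 1)
jar [418.9  31.5] [3.6 0. ] 178.2 (353, 216, 1, 2)
bottle [ 423.7 -122.3] [37.  43.8] 32.1 (388, 209, 13, 12)
press [496.6 202.5] [233.3 229. ] 88.8 (276, 170, 61, 60)
cylfoot [443.4 390.5] [44.9 44.7] 74.8 (251, 208, 13, 13)
{'fx': 303.114, 'fy': 303.114, 'cx': 324.542, 'cy': 200.338, 'k1': -0.029, 'hand_eye': [[-0.0, -0.961, -0.278, 70.736], [1.0, 0.0, -0.001, 0.1], [0.001, -0.278, 0.961, -121.393], [0.0, 0.0, 0.0, 1.0]]}
```

```bash
cat >> h.py <<'E'
def shift(target,yaw_x=None):
    """tool-axes shift in cm (and turn deg so that tool x points to world yaw_x)"""
    o=get_obs();R=Ro.from_rotvec(o['eef_rot']).as_matrix()
    d=R.T@(np.array(target)-o['tool_pos'])/10
    a=np.degrees(np.arctan2(R[1,0],R[0,0]));print('pos',o['tool_pos'].round(1),'toolx yaw',a.round(2),'shift cm',d.round(2),'turn',None if yaw_x is None else round((a-yaw_x+180)%360-180,2),'F',o['wrist_force'].round(1),'open',o['opening'].round(3),'t',round(o['time'],2))
E
python3 - <<'E'
from h import *
s=pickle.load(open('top.pkl','rb'));f=s['frame']
hsv=cv2.cvtColor(f,cv2.COLOR_BGR2HSV)
w=((hsv[...,1]<37)&(hsv[...,2]>150)).astype(np.uint8)*255
for n,(u0,v0,u1,v1),z in(('done',(276,185,300,225),112),('new',(366,165,392,200),100)):
    m=np.zeros_like(w);m[v0:v1,u0:u1]=w[v0:v1,u0:u1];m=cv2.morphologyEx(m,cv2.MORPH_OPEN,np.ones((3,3)))
    c=max(cv2.findContours(m,0,cv2.CHAIN_APPROX_NONE)[0],key=cv2.contourArea)
    r=cv2.minAreaRect(onz(s,c[:,0],z)[:,:2].astype(np.float32));print(n,np.round(r,1) if 0 else r,cv2.boundingRect(c))
A=np.array([[45,455],[287,455],[48,278],[628,240],[748,250],[612,462],[735,474],[383,407]])/4-.4+[265,115]
print(onz(s,A,[12,12,12,19,19,19,19,110]).round(1))
shift([455,268,330],180)
E
```

```text
done ((472.052734375, 272.15899658203125), (43.79014587402344, 72.89537048339844), 86.30030822753906) (279, 193, 14, 21)
new ((548.0059204101562, -74.44583129882812), (73.82550811767578, 43.00444030761719), 15.837706565856934) (373, 171, 16, 21)
[[ 387.   319.1   12. ]
 [ 382.    88.2   12. ]
 [ 558.   314.8   12. ]
 [ 581.5 -246.3   19. ]
 [ 569.2 -361.9   19. ]
 [ 368.3 -219.6   19. ]
 [ 354.2 -336.    19. ]
 [ 418.9    5.2  110. ]]Traceback (most recent call last):
  File "<stdin>", line 11, in <module>
  File "h.py", line 24, in shift
    a=np.degrees(np.arctan2(R[1,0],R[0,0]));print('pos',o['tool_pos'].round(1),'toolx yaw',a.round(2),'shift cm',d.round(2),'turn',None if yaw_x is None else round((a-yaw_x+180)%360-180,2),'F',o['wrist_force'].round(1),'open',o['opening'].round(3),'t',round(o['time'],2))
                                                                                                                                                                                                                                  ^^^^^^^^^^^^^^^^^^
AttributeError: 'float' object has no attribute 'round'
```

```bash
sed -i "s/o\['opening'\].round(3)/round(float(o['opening']),3)/" h.py; python3 -c "
from h import *
shift([470,272,300],180)"
```

```text
pos [279.5 586.3 252.6] toolx yaw 154.52 shift cm [-30.72 -20.19  -4.71] turn -25.48 F [0.8 0.2 0.2] open 0.999 t 0.15
```

```bash
python3 -m jog '[[[-1.2,-0.8,-0.2],-1],[[-3.7,-2.4,-0.6],-3],[[-6.8,-4.4,-1.0],-5],[[-10.1,-6.7,-1.6],-8],[[-13.5,-8.9,-2.1],-11],[[-16.9,-11.1,-2.6],-13.5],[[-20.3,-13.3,-3.1],-16],[[-23.7,-15.5,-3.6],-19],[[-26.7,-17.6,-4.1],-21.5],[[-28.9,-19,-4.4],-23],[[-30.1,-19.8,-4.6],-24],[[-30.7,-20.2,-4.7],-24.3]]'
python3 -m jog '[[[0,0,0],0],[[0,0,0],0],[[0,0,0],0]]'
python3 - <<'E'
from h import *
o=get_obs();s=snapshot('wrist');pickle.dump((s,o),open('w1.pkl','wb'));cv2.imwrite('pics/w1.png',s['frame']);shift([472,272,80],178.8)
E
```

```text
time: 1.15
tool_pos: [471.4, 269.4, 300.5]
eef_rot: [0.038, 3.141, -0.001]
wrist_force: [0.2, -0.2, 0.5]
opening: 0.996
time: 1.4
tool_pos: [468.8, 274.0, 300.0]
eef_rot: [-0.029, -3.141, -0.001]
wrist_force: [-0.3, 0.2, 0.8]
opening: 0.999
pos [468.8 273.9 300. ] toolx yaw 178.96 shift cm [-0.34 -0.2  22.  ] turn 0.16 F [-0.   0.6  0.3] open 0.998 t 1.45
```

View pics/w1.png

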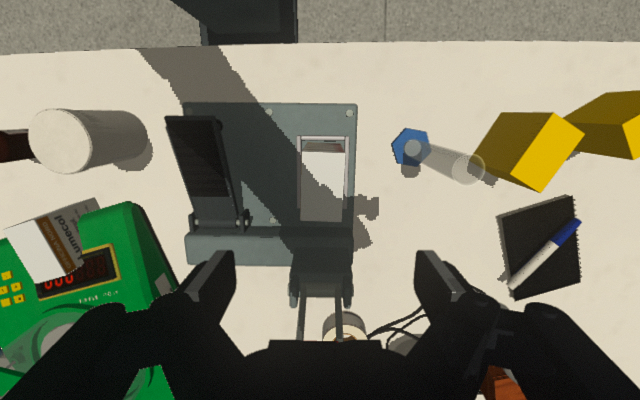

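The view shows the done carton's top at about (322,190), sitting in the pocket. The press front corners are at (186,103) and (357,105), the cylinder foot at (410,148) and the new carton at (50,245). The stamp arm is up at the back. Next I'll measure with masks.

```bash
python3 - <<'E'
from h import *
s,o=pickle.load(open('w1.pkl','rb'));f=s['frame'];g=cv2.cvtColor(f,cv2.COLOR_BGR2GRAY)
c=cv2.resize(f[90:280,280:380],None,fx=3,fy=3,interpolation=cv2.INTER_CUBIC)
c2=cv2.resize(f[185:290,0:150],None,fx=3,fy=3,interpolation=cv2.INTER_CUBIC)
C=np.zeros((570,760,3),np.uint8);C[:,:300]=c;C[:315,305:755]=c2;cv2.imwrite('pics/w1c.png',C)
print(g[190,290:360:2]);print(g[130:240:3,322])
for z in(0,12,112):print(z,onz(s,[[186,103],[357,105],[410,148]],z,o).round(1).tolist())
E
```

```text
[ 53  51  52  51  74  68  97  94  93  97  95  95  95  95  96  97  94  95
  97  96 108 194 208 208 207 209 209 149 164 119 115 116 132 209 208]
[121 123 163 151 110  93  98 118 209 209 209 206 208 208 206 207 207 208
 103  96  94  97  95  94  97  96  97  95  93  97  92  51  51  45  41  42
  51]
0 [[380.9, 90.3, 0.0], [388.5, 318.5, 0.0], [446.6, 392.4, 0.0]]
12 [[381.4, 95.6, 12.0], [388.7, 317.3, 12.0], [445.2, 389.1, 12.0]]
112 [[385.5, 139.5, 112.0], [391.1, 307.1, 112.0], [433.7, 361.3, 112.0]]
```

View pics/w1c.png

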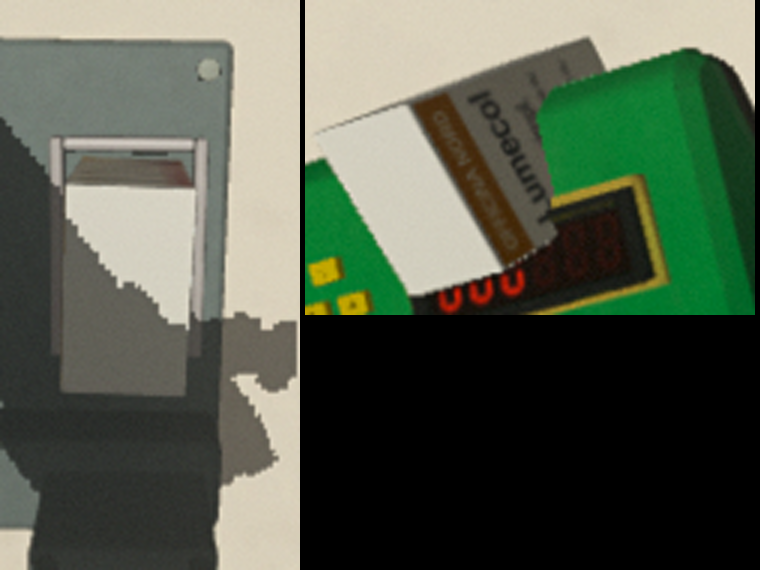

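```bash
python3 - <<'E'
from h import *
s,o=pickle.load(open('w1.pkl','rb'))
A=np.array([[317,130],[410,103],[502,268],[412,296],[590,40],[690,50],[545,100]],float);A[:,0]-=305;A=A/3+[-.33,185-.33]
for z in(0,50,100,130):print(z,onz(s,A,z,o).round(0)[:,:2].tolist())
B=np.array([[65,186],[195,189],[186,395],[61,391],[50,140],[208,140]])/3+[280-.33,90-.33]
P=onz(s,B,[112]*4+[24,24],o);print(P.round(1).tolist());print('done ctr',P[:4,:2].mean(0))
t=pickle.load(open('top.pkl','rb'))
T=np.array([[428,235],[475,218],[497,300],[448,312]])/4-.4+[265,115]
for z in(0,100,130):print('top',z,onz(t,T,z).round(0)[:,:2].tolist())
E
```

```text
0 [[555.0, -223.0], [541.0, -168.0], [635.0, -144.0], [651.0, -200.0], [510.0, -65.0], [516.0, -15.0], [540.0, -96.0]]
50 [[536.0, -164.0], [524.0, -115.0], [606.0, -94.0], [621.0, -144.0], [497.0, -25.0], [502.0, 19.0], [524.0, -52.0]]
100 [[518.0, -105.0], [507.0, -63.0], [578.0, -44.0], [591.0, -87.0], [483.0, 16.0], [488.0, 54.0], [507.0, -8.0]]
130 [[507.0, -69.0], [497.0, -31.0], [562.0, -14.0], [573.0, -53.0], [475.0, 40.0], [480.0, 74.0], [497.0, 19.0]]
[[435.5, 250.9, 112.0], [437.3, 295.0, 112.0], [511.4, 291.7, 112.0], [509.1, 246.6, 112.0], [426.3, 238.3, 24.0], [427.5, 306.1, 24.0]]
done ctr [473.31744382 271.03249127]
top 0 [[594.0, -56.0], [610.0, -103.0], [528.0, -121.0], [518.0, -72.0]]
top 100 [[576.0, -42.0], [591.0, -86.0], [515.0, -103.0], [505.0, -58.0]]
top 130 [[570.0, -38.0], [585.0, -81.0], [510.0, -97.0], [501.0, -53.0]]
```

The two views agree on new_carton: top centre at about (548,-75), z=100, long side at about 15°. The green scale's corner seems very close to it, so I'll triangulate that corner and check the side view.

```bash
python3 - <<'E'
from h import *
t=pickle.load(open('top.pkl','rb'));T=np.array([[362,318],[606,252]])/4-.4+[265,115]
for z in(0,25,50,75,100):print(z,onz(t,T,z).round(0)[:,:2].tolist())
s=pickle.load(open('side.pkl','rb'))
print(proj(s,[[510,-65,0],[522,-108,0],[585,-45,0],[597,-89,0],[510,-65,100],[522,-108,100],[585,-45,100],[597,-89,100]]).round().tolist())
cv2.imwrite('pics/sidec.png',cv2.resize(s['frame'][170:320,280:480],None,fx=4,fy=4,interpolation=cv2.INTER_CUBIC))
E
```

```text
0 [[514.0, 11.0], [573.0, -229.0]]
25 [[510.0, 14.0], [569.0, -223.0]]
50 [[507.0, 16.0], [565.0, -217.0]]
75 [[504.0, 18.0], [561.0, -210.0]]
100 [[501.0, 20.0], [556.0, -204.0]]
[[339.0, 278.0], [346.0, 286.0], [362.0, 272.0], [369.0, 280.0], [340.0, 250.0], [347.0, 258.0], [363.0, 245.0], [370.0, 253.0]]
```

View pics/sidec.png

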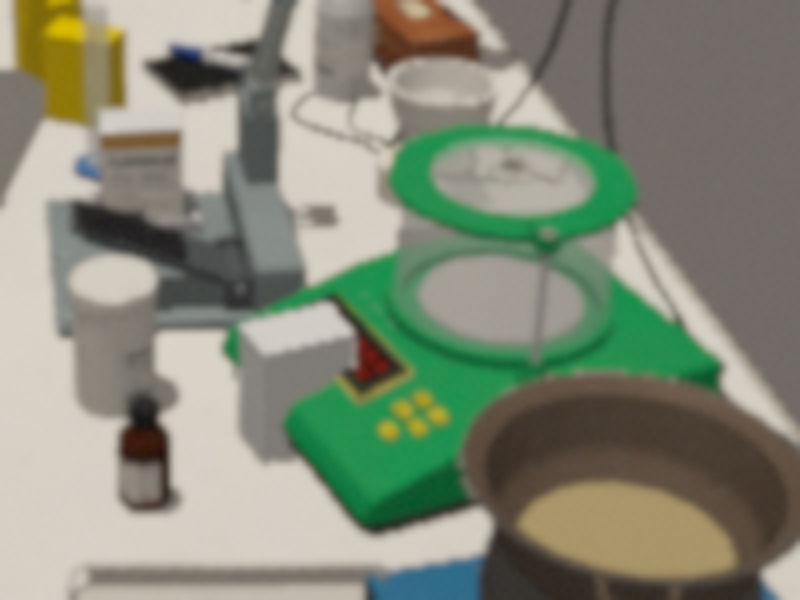

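The carton stands on the worktop with its back overlapping the front of the scale, which is about 50 mm high. When I grasp it I'll keep the tips above 60 mm. First, down onto the done carton.

```bash
python3 -m jog '[[[-0.2,-0.1,1],1],[[-0.48,-0.28,3],1.5],[[-0.48,-0.28,5.5],1.5],[[-0.48,-0.28,8.5],1.5],[[-0.48,-0.28,11.5],1.5],[[-0.48,-0.28,14.5],1.5],[[-0.48,-0.28,17],1.5],[[-0.48,-0.28,19],1.5],[[-0.48,-0.28,20.5],1.5],[[-0.48,-0.28,21.2],1.5],[[-0.48,-0.28,21.2],1.5],[[-0.48,-0.28,21.2],1.5]]'
python3 -m jog '[[[0,0,0],0],[[0,0,0],0],[[0,0,0],0],[[0,0,0],0],[[0,0,0],0],[[0,0,0],0],[[0,0,0],0],[[0,0,0],0]]' 5.0
python3 -c "
from h import *
shift([473.5,271,88],177.5)"
```

```text
time: 2.45
tool_pos: [474.5, 269.8, 88.3]
eef_rot: [-0.073, -3.141, 0.0]
wrist_force: [0.4, 1.1, -0.2]
opening: 1.0
time: 3.12
tool_pos: [474.7, 269.4, 88.3]
eef_rot: [0.074, 3.141, 0.0]
wrist_force: [0.2, 0.0, -0.6]
opening: 0.585
pos [474.7 269.4  88.3] toolx yaw 177.31 shift cm [0.12 0.15 0.03] turn -0.19 F [ 0.2  0.  -0.6] open 0.585 t 3.12
```

```bash
python3 -m jog '[[[0.1,0.15,0],0],[[0.1,0.15,0],0],[[0.1,0.15,0],0],[[0.1,0.15,0],0]]' 4.6
python3 -m jog '[[[0,0,0],0],[[0,0,0],0],[[0,0,0],0],[[0,0,0],0]]' 4.45
python3 -m jog '[[[0,0,0],0],[[0,0,0],0],[[0,0,0],0],[[0,0,0],0]]' 4.4
```

```text
time: 3.45
tool_pos: [473.7, 271.0, 88.3]
eef_rot: [-0.073, -3.141, 0.0]
wrist_force: [-0.7, 0.6, 0.2]
opening: 0.543
time: 3.78
tool_pos: [473.7, 271.0, 88.4]
eef_rot: [0.074, 3.141, 0.0]
wrist_force: [0.1, 0.1, 0.6]
opening: 0.526
time: 4.12
tool_pos: [473.7, 271.0, 88.4]
eef_rot: [-0.073, -3.141, 0.0]
wrist_force: [-0.3, 0.2, 3.4]
opening: 0.521
```

```bash
python3 -m jog '[[[0,0,-0.3],0],[[0,0,-0.9],0],[[0,0,-1.6],0],[[0,0,-2.2],0],[[0,0,-2.5],0],[[0,0,-2.5],0],[[0,0,-2.5],0],[[0,0,-2.5],0]]'
python3 - <<'E'
from h import *
o=get_obs();s=snapshot('wrist');pickle.dump((s,o),open('w2.pkl','wb'));f=s['frame']
cv2.imwrite('pics/w2.png',f[60:330,200:480])
import itertools
t=[]
for i in range(4):
    snapshot('wrist');t.append(get_obs()['wrist_force'])
print(np.mean(t,0))
E
```

```text
time: 4.78
tool_pos: [473.6, 270.9, 113.2]
eef_rot: [-0.073, -3.141, 0.0]
wrist_force: [-0.7, -0.4, -1.5]
opening: 0.526
[ 0.25464588 -0.27455294 -0.77510262]
```

View pics/w2.png

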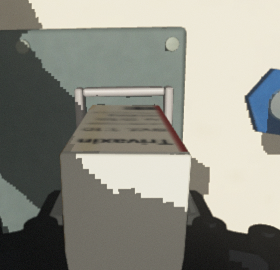

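The carton is held: about −0.8 N on the wrist matches its weight, and the view shows it clear of the fence. Now lift and carry it over to the tray.

```bash
python3 -m jog '[[[0,0,-0.7],0],[[0,0,-2],0],[[0,0,-4],0],[[0,-0.5,-6.2],0],[[0,-1.5,-8.4],0],[[0,-3,-10.5],0],[[0,-5,-12],0],[[0,-7.5,-13],0.5],[[0,-10.5,-13.2],1],[[0,-13.5,-13.2],1.5],[[0,-17,-13.2],2],[[0,-20.5,-13.2],2.5]]'
python3 -m jog '[[[0.1,-3.5,0],0.5],[[0.2,-7,0],1],[[0.3,-10.5,0],1.5],[[0.4,-14,0],2],[[0.5,-17.5,0],2],[[0.6,-21,0],2],[[0.8,-24.5,0],2],[[1,-28,0],2],[[1.2,-31,0],2],[[1.4,-33.3,0],2],[[1.5,-34.8,0],2],[[1.5,-35.5,0],2]]'
python3 -m jog '[[[0,0,0],0],[[0,0,0],0],[[0,0,0],0],[[0,0,0],0]]'
python3 - <<'E'
from h import *
shift([448,-288.5,79],180-7.2)
o=get_obs();s=snapshot('wrist');pickle.dump((s,o),open('w3.pkl','wb'));f=s['frame']
cv2.imwrite('pics/w3.png',f)
E
```

```text
time: 6.03
tool_pos: [463.9, 65.0, 246.0]
eef_rot: [0.141, 3.138, 0.001]
wrist_force: [0.6, -0.4, -0.8]
opening: 0.526
time: 7.03
tool_pos: [416.1, -288.6, 245.8]
eef_rot: [0.202, 3.135, -0.002]
wrist_force: [0.1, 0.0, -1.1]
opening: 0.527
time: 7.37
tool_pos: [417.6, -284.5, 245.3]
eef_rot: [0.193, 3.136, 0.001]
wrist_force: [0.1, -0.3, -1.8]
opening: 0.525
pos [ 417.6 -284.5  245.3] toolx yaw 172.95 shift cm [-3.07 -0.03 16.63] turn 0.15 F [ 0.1 -0.3 -1.8] open 0.525 t 7.37
```

View pics/w3.png

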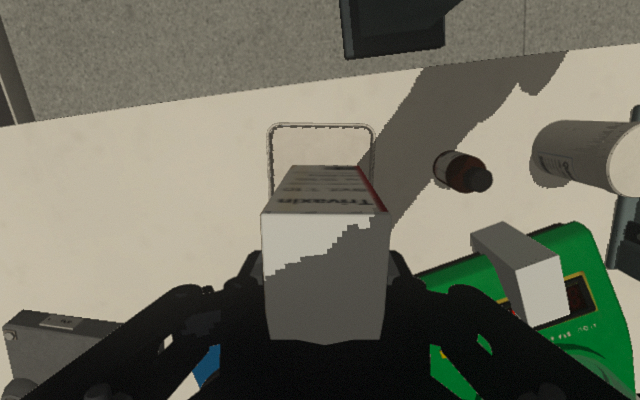

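The tray's front end is visible at (268..375,125), with the carton aligned to it. I'll check the placement against those corners and then lower.

```bash
python3 - <<'E'
from h import *
s,o=pickle.load(open('w3.pkl','rb'));P=onz(s,[[267,130],[376,129],[321,122]],19,o);print(P.round(1))
E
python3 -m jog '[[[-0.4,0,0.8],0],[[-1,0,2.4],0],[[-1.8,0,4.5],0],[[-2.5,0,7],0],[[-3.1,0,9.5],0],[[-3.1,0,11.8],0],[[-3.1,0,13.5],0],[[-3.1,0,14.8],0],[[-3.1,0,15.5],0],[[-3.1,0,16],0],[[-3.1,0,16],0],[[-3.1,0,16],0]]'
```

```text
[[ 357.8 -342.2   19. ]
 [ 371.8 -220.8   19. ]
 [ 356.7 -281.    19. ]]
time: 8.42
tool_pos: [448.3, -290.0, 85.6]
eef_rot: [0.197, 3.135, -0.0]
wrist_force: [-0.6, -0.4, -1.0]
opening: 0.525
```

```bash
python3 -m jog '[[[0,0,0.2],0],[[0,0,0.4],0],[[0,0,0.6],0],[[0,0,0.7],0],[[0,0,0.7],0],[[0,0,0.7],0]]'
```

```text
time: 8.92
tool_pos: [447.9, -289.9, 78.3]
eef_rot: [0.197, 3.135, -0.0]
wrist_force: [0.7, 0.9, -0.8]
opening: 0.518
```

```bash
python3 -m jog '[[[0,0,0.05],0],[[0,0,0.1],0],[[0,0,0.1],0],[[0,0,0.1],0]]'
python3 -m jog '[[[0,0,0],0],[[0,0,0],0],[[0,0,0],0],[[0,0,0],0]]' 4.8
```

```text
time: 9.25
tool_pos: [448.0, -289.9, 78.0]
eef_rot: [0.197, 3.135, 0.0]
wrist_force: [-1.8, 2.0, 7.0]
opening: 0.523
time: 9.58
tool_pos: [447.9, -289.9, 77.2]
eef_rot: [-0.197, -3.135, 0.0]
wrist_force: [-0.4, -0.6, -0.9]
opening: 0.563
```

The carton is released and standing. I'll back off upward. The scale has a raised lid behind the new carton, so I'll also triangulate that for clearance.

```bash
python3 -m jog '[[[0,0,-0.6],0],[[0,0,-1.8],0],[[0,0,-3.6],0],[[0,0,-6],0],[[0,0,-9],0],[[0,0,-12],0],[[0,0,-15],0],[[0,0,-17.5],0],[[0,0,-19],0],[[0,0,-19.5],0],[[0,0,-19.5],0],[[0,0,-19.5],0]]' 8.0
python3 - <<'E'
from h import *
t=pickle.load(open('top.pkl','rb'));s=pickle.load(open('side.pkl','rb'))
def tri(a,b):
    Ps=[np.c_[np.array(c['R']),c['t']] for c in(t,s)]
    x=[inv(c,[p])[0,:2].reshape(2,1) for c,p in((t,a),(s,b))]
    X=cv2.triangulatePoints(Ps[0],Ps[1],*x)[:,0];return X[:3]/X[3]
print('lid ctr',tri((265+455/4,115+78/4),(280+515/4,170+180/4)).round())
# lid radius: left/right extents in side
for z in(100,120,140,160): print(z,onz(t,[[265+450/4,115+190/4],[265+450/4,115+160/4]],z).round(0).tolist(), onz(s,[[280+392/4,170+180/4],[280+637/4,170+190/4]],z).round().tolist())
o=get_obs();w=snapshot('wrist');pickle.dump((w,o),open('w4.pkl','wb'));cv2.imwrite('pics/w4.png',w['frame']);
shift([548.5,-75,250],195)
E
```

```text
time: 10.58
tool_pos: [447.5, -289.6, 272.0]
eef_rot: [-0.197, -3.135, -0.0]
wrist_force: [0.1, 0.4, -0.6]
opening: 0.937
lid ctr [704. -61. 200.]
100 [[616.0, -65.0, 100.0], [644.0, -67.0, 100.0]] [[677.0, 141.0, 100.0], [880.0, 94.0, 100.0]]
120 [[611.0, -62.0, 120.0], [639.0, -64.0, 120.0]] [[667.0, 104.0, 120.0], [864.0, 58.0, 120.0]]
140 [[607.0, -59.0, 140.0], [634.0, -60.0, 140.0]] [[657.0, 67.0, 140.0], [848.0, 22.0, 140.0]]
160 [[603.0, -56.0, 160.0], [630.0, -57.0, 160.0]] [[646.0, 30.0, 160.0], [832.0, -13.0, 160.0]]
pos [ 447.2 -289.4  271.4] toolx yaw 172.82 shift cm [-7.37 22.54  2.14] turn -22.18 F [0.2 0.4 0.6] open 0.938 t 10.63
```

View pics/w4.png

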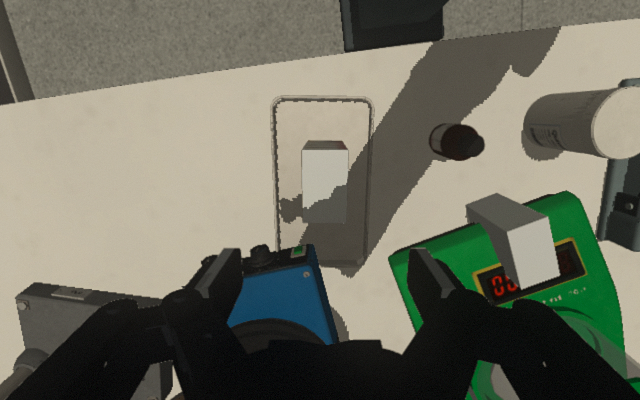

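The done carton stands upright in the tray. The new carton is at (530,245), the bottle at (460,142) and the jar at (605,120), all undisturbed. Next I'll hover over the new carton.

```bash
python3 -m jog '[[[-0.2,0.7,0],-0.5],[[-0.7,2.4,0.2],-2],[[-1.3,4.8,0.4],-5],[[-2.2,7.6,0.6],-8],[[-3.1,10.6,0.8],-11],[[-4,13.6,1],-14],[[-4.8,16.4,1.2],-17],[[-5.5,18.8,1.4],-19],[[-6,20.6,1.6],-21],[[-6.3,21.7,1.6],-22],[[-6.4,22.2,1.6],-22.2],[[-6.4,22.2,1.6],-22.2]]' 8.5
python3 -m jog '[[[0,0,0],0],[[0,0,0],0],[[0,0,0],0]]'
python3 - <<'E'
from h import *
o=get_obs();w=snapshot('wrist');pickle.dump((w,o),open('w5.pkl','wb'));f=w['frame'];hsv=cv2.cvtColor(f,cv2.COLOR_BGR2HSV)
cv2.imwrite('pics/w5.png',f)
P=proj(w,[[518,-105,100],[507,-63,100],[578,-44,100],[591,-87,100],[548.5,-75,100]],o);print(P.round().tolist())
u,v=P[4].round().astype(int);print(hsv[v,u-20:u+21:8].tolist())
shift([538.8,-77.6,87],195)
E
```

```text
time: 11.63
tool_pos: [539.2, -76.8, 256.0]
eef_rot: [0.412, -3.114, -0.0]
wrist_force: [0.5, 0.0, -0.0]
opening: 0.994
time: 11.88
tool_pos: [538.7, -79.2, 256.4]
eef_rot: [0.406, -3.115, 0.001]
wrist_force: [0.4, 0.8, -0.1]
opening: 0.997
[[303.0, 163.0], [351.0, 163.0], [349.0, 237.0], [304.0, 238.0], [326.0, 201.0]]
[[30, 32, 104], [30, 25, 103], [28, 32, 104], [28, 34, 105], [27, 28, 102], [28, 30, 103]]
pos [538.8 -78.9 256.4] toolx yaw -165.11 shift cm [-0.03  0.13 16.94] turn -0.11 F [ 0.7  0.1 -0. ] open 0.997 t 11.93
```

View pics/w5.png

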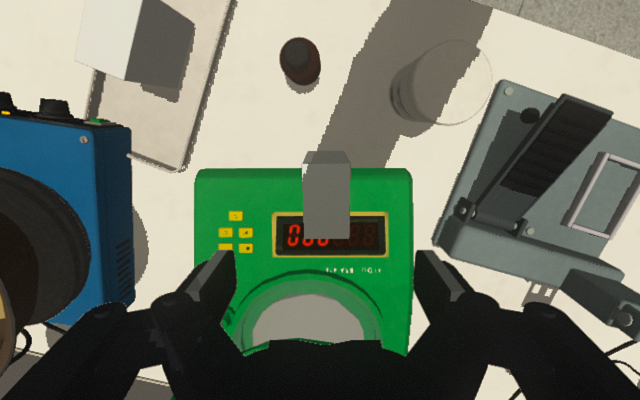

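The carton's top is at u 302–350, v 163–238, within about 1 px of the prediction. I'll descend.

```bash
python3 -m jog '[[[0,0.1,0.7],0],[[0,0.1,2],0],[[0,0.1,4],0],[[0,0.1,6.5],0],[[0,0.1,9],0],[[0,0.1,11.5],0],[[0,0.1,13.5],0],[[0,0.1,15],0],[[0,0.1,16],0],[[0,0.1,16.7],0],[[0,0.1,16.9],0],[[0,0.1,16.9],0]]'
python3 -m jog '[[[0,0,0],0],[[0,0,0],0],[[0,0,0],0],[[0,0,0],0],[[0,0,0],0],[[0,0,0],0],[[0,0,0],0],[[0,0,0],0]]' 4.9
python3 -c "
from h import *
shift([538.8,-77.6,87],195)"
```

```text
time: 12.93
tool_pos: [538.9, -76.8, 87.2]
eef_rot: [0.41, -3.115, 0.0]
wrist_force: [0.6, 0.2, -0.5]
opening: 0.996
time: 13.6
tool_pos: [538.9, -76.7, 87.3]
eef_rot: [-0.41, 3.115, -0.0]
wrist_force: [0.8, -0.6, 0.1]
opening: 0.575
pos [538.9 -76.7  87.3] toolx yaw -164.98 shift cm [ 0.03 -0.09  0.03] turn 0.02 F [ 0.8 -0.6  0.1] open 0.575 t 13.6
```

```bash
python3 -m jog '[[[0,0,0],0],[[0,0,0],0],[[0,0,0],0]]' 4.6
python3 -m jog '[[[0,0,0],0],[[0,0,0],0],[[0,0,0],0],[[0,0,0],0]]' 4.4
python3 -m jog '[[[0,0,-0.3],0],[[0,0,-0.9],0],[[0,0,-1.6],0],[[0,0,-2.2],0],[[0,0,-2.5],0],[[0,0,-2.5],0],[[0,0,-2.5],0]]'
python3 - <<'E'
from h import *
t=[]
for i in range(5):
    o=get_obs();w=snapshot('wrist');t.append(o['wrist_force'])
print(np.mean(t,0));shift([0,0,0],195)
E
```

```text
time: 13.85
tool_pos: [538.9, -76.8, 87.3]
eef_rot: [-0.41, 3.115, -0.0]
wrist_force: [0.9, -0.6, -0.2]
opening: 0.536
time: 14.18
tool_pos: [539.0, -76.8, 87.4]
eef_rot: [-0.41, 3.114, -0.0]
wrist_force: [-0.4, -1.1, 2.4]
opening: 0.519
time: 14.77
tool_pos: [539.0, -76.6, 112.6]
eef_rot: [-0.411, 3.114, -0.0]
wrist_force: [1.1, -0.9, -0.1]
opening: 0.517
[ 0.34301523 -0.13027878 -0.89574546]
pos [538.7 -76.6 112. ] toolx yaw -164.98 shift cm [50.03 21.36 11.23] turn 0.02 F [ 1.  -0.2 -0.2] open 0.523 t 15.02
```

```bash
python3 -m jog '[[[0,0,-0.7],0],[[0,0,-2],0],[[0,0,-4],0],[[0,0,-6.3],0],[[0.3,0.3,-8.6],0],[[0.8,1,-10.6],0],[[1.5,2,-12.2],0],[[2.3,3.6,-13.3],0.5],[[3,5.6,-13.8],1.5],[[3.6,8,-13.8],3],[[3.3,11,-13.8],4.5],[[2.9,14,-13.8],6]]'
python3 -c "
from h import *
shift([466.5,271.5,250],178.4)"
```

```text
time: 16.02
tool_pos: [473.8, 51.4, 251.0]
eef_rot: [-0.242, 3.132, -0.0]
wrist_force: [0.1, 1.1, -1.1]
opening: 0.522
pos [473.8  51.4 251. ] toolx yaw -171.17 shift cm [-2.66 21.86  0.1 ] turn 10.43 F [ 0.1  1.1 -1.1] open 0.522 t 16.02
```

```bash
python3 -m jog '[[[-0.3,2.8,0],1.5],[[-0.6,5.6,0],3],[[-0.9,8.4,0],4.5],[[-1.3,11.2,0],6],[[-1.6,14,0],7.5],[[-2,16.5,0],9],[[-2.3,18.5,0],10],[[-2.5,20,0],10.4],[[-2.6,21,0],10.4],[[-2.6,21.5,0],10.4],[[-2.6,21.5,0],10.4],[[-2.6,21.5,0],10.4]]'
python3 -m jog '[[[0,0,0],0],[[0,0,0],0]]'
python3 - <<'E'
from h import *
shift([466.5,271.5,110],178.4)
o=get_obs();w=snapshot('wrist');pickle.dump((w,o),open('w6.pkl','wb'));f=w['frame']
cv2.imwrite('pics/w6.png',cv2.resize(f[60:300,180:480],None,fx=2,fy=2))
E
```

```text
time: 17.02
tool_pos: [466.7, 266.5, 250.3]
eef_rot: [-0.039, -3.141, 0.001]
wrist_force: [1.3, -0.1, -0.4]
opening: 0.519
time: 17.18
tool_pos: [466.8, 266.2, 250.3]
eef_rot: [0.041, 3.141, -0.001]
wrist_force: [-0.2, 0.5, -1.1]
opening: 0.521
pos [466.8 266.2 250.3] toolx yaw 178.52 shift cm [ 0.05  0.54 14.03] turn 0.12 F [-0.2  0.5 -1.1] open 0.521 t 17.18
```

View pics/w6.png

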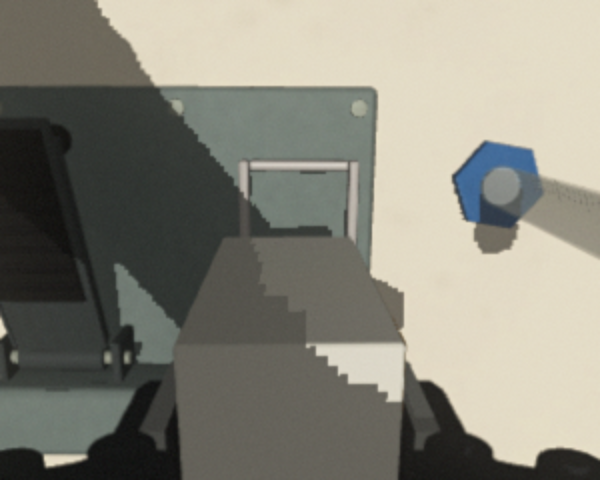

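The held carton's bottom front edge is at crop (222..356,237), and the bed fence's outer front corners are at (239,161) and (358,161). I'll compute the alignment from these.

```bash
python3 - <<'E'
from h import *
w,o=pickle.load(open('w6.pkl','rb'));z=o['tool_pos'][2]-87.3
A=np.array([[239,161],[358,161],[241,161],[222,237],[356,237],[176,344],[405,344],[376,90],[252,239],[350,239]])/2+[180-.25,60-.25]
P=onz(w,A,[24,24,24,z,z,z+100,z+100,12,12,12],o);print(P.round(1).tolist())
E
```

```text
[[425.3, 238.4, 24.0], [427.0, 305.6, 24.0], [425.3, 239.5, 24.0], [439.8, 243.0, 163.0], [441.0, 290.1, 163.0], [439.6, 245.0, 263.0], [440.8, 289.2, 263.0], [388.5, 317.0, 12.0], [473.0, 242.9, 12.0], [474.5, 302.3, 12.0]]
```

```bash
python3 -m jog '[[[0.05,0.2,0.6],0],[[0.15,0.4,2],0],[[0.15,0.52,4],0],[[0.15,0.52,6.5],0],[[0.15,0.52,8.7],0],[[0.15,0.52,10.5],0],[[0.15,0.52,11.6],0],[[0.15,0.52,12],0],[[0.15,0.52,12],0],[[0.15,0.52,12],0]]'
python3 -c "
from h import *
shift([465.3,271.4,101],178.4)"
```

```text
time: 18.07
tool_pos: [465.7, 272.9, 130.9]
eef_rot: [0.038, 3.14, 0.001]
wrist_force: [0.3, 0.1, -1.2]
opening: 0.523
pos [465.7 272.9 130.9] toolx yaw 178.61 shift cm [ 0.04 -0.16  2.99] turn 0.21 F [ 0.3  0.1 -1.2] open 0.523 t 18.07
```

```bash
python3 -m jog '[[[0,-0.1,0.2],0],[[0,-0.15,0.5],0],[[0,-0.15,0.9],0],[[0,-0.15,1.3],0],[[0,-0.15,1.8],0],[[0,-0.15,2.3],0],[[0,-0.15,2.7],0],[[0,-0.15,2.9],0],[[0,-0.15,2.9],0],[[0,-0.15,2.9],0]]'
python3 -m jog '[[[0,0,0.1],0],[[0,0,0.2],0],[[0,0,0.25],0],[[0,0,0.25],0]]'
python3 -c "
from h import *
shift([465.3,271.4,99],178.4)"
```

```text
time: 18.9
tool_pos: [465.1, 271.2, 101.2]
eef_rot: [-0.038, -3.141, 0.0]
wrist_force: [-0.3, -0.8, 0.1]
opening: 0.525
time: 19.23
tool_pos: [465.4, 271.3, 99.4]
eef_rot: [0.038, 3.141, 0.001]
wrist_force: [-2.0, -1.0, 2.8]
opening: 0.525
pos [465.4 271.3  99.4] toolx yaw 178.61 shift cm [0.01 0.01 0.04] turn 0.21 F [-2.  -1.   2.8] open 0.525 t 19.23
```

```bash
python3 -m jog '[[[0,0,0],0],[[0,0,0],0],[[0,0,0],0],[[0,0,0],0]]' 4.9
python3 -m jog '[[[0,0,0],0],[[0,0,0],0],[[0,0,0],0],[[0,0,-0.5],0],[[0,0,-1.5],0],[[0,0,-3.5],0],[[0,0,-6],0],[[0,0,-9],0],[[0,0,-12],0],[[0,0,-14],0],[[0,0,-15],0],[[0,0,-15],0]]' 6.5
python3 - <<'E'
from h import *
o=get_obs();w=snapshot('wrist');pickle.dump((w,o),open('w7.pkl','wb'));f=w['frame'];g=cv2.cvtColor(f,cv2.COLOR_BGR2GRAY)
x=np.array([-37.5,37.5]);c=np.array([475.6,271.1]);a=np.radians(-1.5)
R=np.array([[np.cos(a),-np.sin(a)],[np.sin(a),np.cos(a)]])
q=np.array([[-37.5,-22.5],[-37.5,22.5],[37.5,22.5],[37.5,-22.5]])@R.T+c
P=proj(w,np.c_[q,[112]*4],o);F=proj(w,np.c_[np.array([[-49.5,-34.5],[-49.5,34.5]])@R.T+c,[24,24]],o)
print(P.round(1).tolist(),F.round(1).tolist())
im=cv2.polylines(f.copy(),[(P*16).astype(np.int32)],True,(0,0,255),1,shift=4)
u,v=P.min(0).astype(int)-25;U,V=P.max(0).astype(int)+15
cv2.imwrite('pics/w7.png',np.hstack([cv2.resize(i[v:V,u:U],(390,590),interpolation=cv2.INTER_CUBIC) for i in(f,im)]))
for r in (int(P[0,1])+8,int(P[0,1])+25,int(P[2,1])-8):
    row=g[r].astype(int);d=np.abs(row[2:]-row[:-2]);print(r,[(i+1,d[i]) for i in range(u,U) if d[i]>25])
shift([430,200,200],178.4)
E
```

```text
time: 19.57
tool_pos: [465.1, 271.2, 98.7]
eef_rot: [0.038, 3.141, -0.0]
wrist_force: [0.1, 0.1, -0.3]
opening: 0.574
time: 20.57
tool_pos: [466.4, 272.0, 251.7]
eef_rot: [0.038, 3.137, 0.005]
wrist_force: [0.2, -0.3, 0.5]
opening: 0.758
[[297.5, 163.0], [349.5, 163.1], [347.5, 242.8], [299.4, 242.7]] [[293.2, 139.8], [354.0, 139.9]]
171 [(303, np.int64(102)), (304, np.int64(94)), (347, np.int64(96)), (348, np.int64(37)), (349, np.int64(58)), (351, np.int64(28)), (352, np.int64(52)), (353, np.int64(30)), (359, np.int64(29)), (360, np.int64(112)), (361, np.int64(75))]
188 [(323, np.int64(102)), (324, np.int64(93)), (347, np.int64(67)), (348, np.int64(26)), (349, np.int64(29)), (351, np.int64(73)), (352, np.int64(37)), (359, np.int64(114)), (360, np.int64(96))]
234 [(276, np.int64(35)), (277, np.int64(61)), (278, np.int64(28)), (298, np.int64(45)), (299, np.int64(34)), (346, np.int64(40)), (347, np.int64(42)), (357, np.int64(50)), (358, np.int64(48))]
pos [465.5 271.4 249.7] toolx yaw 178.61 shift cm [ 3.38 -7.23  4.95] turn 0.21 F [-0.8  0.4 -0.7] open 0.76 t 20.62
```

The carton's measured edges (right 349→347, left 298.5) match the intended square pose to within about 1 px. Now shut the fingers and go above the pedal pad.

```bash
python3 -m jog '[[[0.2,-0.7,0],0],[[0.7,-2.3,0],0],[[1.3,-4.7,0],0],[[2,-7.4,0],0],[[2.7,-10,0.5],0],[[3.2,-12,2],0],[[3.6,-13.4,4],0],[[3.7,-14,6.5],0],[[3.7,-14,9],0],[[3.7,-14,11],0],[[3.7,-14,12],0],[[3.7,-14,12],0]]' 0
python3 -m jog '[[[0,0,0],0],[[0,0,0],0],[[0,0,0],0]]'
python3 - <<'E'
from h import *
o=get_obs();w=snapshot('side');t=snapshot('top');pickle.dump((w,t,o),open('p1.pkl','wb'))
shift([426,132.3,115],178.6)
E
```

```text
time: 21.62
tool_pos: [422.3, 130.9, 126.1]
eef_rot: [-0.038, -3.135, 0.004]
wrist_force: [-0.7, -0.3, -0.3]
opening: -0.0
time: 21.87
tool_pos: [425.5, 132.4, 129.7]
eef_rot: [0.038, 3.14, 0.001]
wrist_force: [0.6, -0.3, 0.2]
opening: 0.0
pos [425.4 132.4 129.7] toolx yaw 178.62 shift cm [-0.06 -0.01  1.47] turn 0.02 F [-0.5 -0.2  0.3] open 0.001 t 21.97
```

```bash
python3 -m jog '[[[0,0,0.5],0],[[0,0,1],0],[[0,0,1.6],0],[[0.05,0,2.2],0],[[0.1,0,2.8],0],[[0.2,0,3.4],0],[[0.3,0,4],0],[[0.4,0,4.5],0],[[0.5,0,5],0],[[0.6,0,5.5],0],[[0.7,0,5.8],0],[[0.7,0,5.8],0]]'
```

```text
time: 22.97
tool_pos: [417.6, 132.4, 70.2]
eef_rot: [-0.038, -3.141, 0.0]
wrist_force: [-0.5, 0.2, 4.3]
opening: -0.002
```

```bash
python3 -m jog '[[[0.05,0,0.2],0],[[0.1,0,0.4],0],[[0.1,0,0.5],0],[[0.1,0,0.5],0]]'
python3 -m jog '[[[0,0,0.1],0],[[0,0,0.2],0],[[0,0,0.3],0],[[0,0,0.3],0]]'
```

```text
time: 23.3
tool_pos: [417.2, 132.4, 66.1]
eef_rot: [0.038, 3.141, 0.0]
wrist_force: [-1.3, -0.4, 9.1]
opening: -0.0
time: 23.63
tool_pos: [417.0, 132.4, 63.2]
eef_rot: [0.038, 3.141, 0.0]
wrist_force: [-2.2, -0.2, 11.9]
opening: 0.001
```

```bash
python3 -m jog '[[[0,0,0.05],0],[[0,0,0.1],0],[[0,0,0.15],0],[[0,0,0.15],0]]'
python3 -m jog '[[[0,0,0.05],0],[[0,0,0.1],0],[[0,0,0.15],0],[[0,0,0.15],0]]'
```

```text
time: 23.97
tool_pos: [417.0, 132.4, 62.5]
eef_rot: [0.038, 3.141, 0.001]
wrist_force: [-5.9, -1.1, 25.9]
opening: -0.001
time: 24.3
tool_pos: [417.0, 132.5, 61.9]
eef_rot: [0.038, 3.141, 0.001]
wrist_force: [-8.9, -1.0, 43.2]
opening: -0.003
```

The force jump marks the stop. I'll ease to about 25 N and hold.

```bash
python3 -m jog '[[[0,0,-0.14],0],[[0,0,-0.14],0],[[0,0,-0.14],0],[[0,0,-0.14],0],[[0,0,-0.14],0],[[0,0,-0.14],0],[[0,0,-0.14],0],[[0,0,-0.14],0],[[0,0,-0.14],0],[[0,0,-0.14],0],[[0,0,-0.14],0],[[0,0,-0.14],0]]'
python3 -c "
from h import *
o=get_obs();s=snapshot('side');pickle.dump((s,o),open('p2.pkl','wb'))"
python3 -m jog '[[[0,0,0],0],[[0,0,0],0],[[0,0,0],0],[[0,0,0],0],[[0,0,0],0],[[0,0,0],0],[[0,0,0],0],[[0,0,0],0]]'
```

```text
time: 25.3
tool_pos: [417.0, 132.4, 62.5]
eef_rot: [0.038, 3.141, 0.001]
wrist_force: [-5.5, -1.7, 25.6]
opening: 0.001
time: 26.02
tool_pos: [417.0, 132.4, 62.5]
eef_rot: [0.038, 3.141, 0.001]
wrist_force: [-5.7, -0.9, 26.2]
opening: 0.003
```

Held at the stop for about 2 s. Release: raise along the reverse path.

```bash
python3 -m jog '[[[0,0,-0.3],0],[[-0.1,0,-0.9],0],[[-0.2,0,-1.6],0],[[-0.3,0,-2.4],0],[[-0.5,0,-3.2],0],[[-0.6,0,-4],0],[[-0.7,0,-4.8],0],[[-0.7,0,-5.8],0],[[-0.7,0,-7],0],[[-0.7,0,-9],0],[[-0.7,0,-11.5],0],[[-0.7,0,-14],0]]'
python3 -m jog '[[[0,1,-2],0],[[0,3,-3.5],0],[[0,6,-5],0],[[0,8.5,-6],0],[[0,10.5,-6.5],0],[[0,11.5,-6.5],0],[[0,12,-6.5],0],[[0,12,-6.5],0],[[0,12,-6.5],0],[[0,12,-6.5],0],[[0,12,-6.5],0],[[0,12,-6.5],0]]'
python3 - <<'E'
from h import *
o=get_obs();w=snapshot('wrist');s=snapshot('side');p,_=pickle.load(open('p2.pkl','rb'))
cr=lambda f:cv2.resize(f[165:300,270:405],(390,390),interpolation=cv2.INTER_CUBIC)
im=np.zeros((600,790,3),np.uint8);im[:390,:390]=cr(p['frame']);im[:200,395:785]=cv2.resize(s['frame'][185:255,285:375],(390,200)) 
im[200:600,395:790]=w['frame'][:400,150:545]
cv2.imwrite('pics/final.png',im);shift([430,230,270],178.6)
E
```

```text
time: 27.02
tool_pos: [423.2, 131.9, 202.6]
eef_rot: [-0.038, -3.14, 0.001]
wrist_force: [0.2, 0.4, -0.5]
opening: -0.004
time: 28.02
tool_pos: [426.7, 251.1, 266.0]
eef_rot: [-0.04, -3.141, 0.001]
wrist_force: [-0.2, -0.3, -0.2]
opening: 0.002
pos [426.7 251.6 266.1] toolx yaw 178.57 shift cm [-0.38 -2.15 -0.39] turn -0.03 F [-0.5  0.2  0. ] open -0.002 t 28.12
```

View pics/final.png

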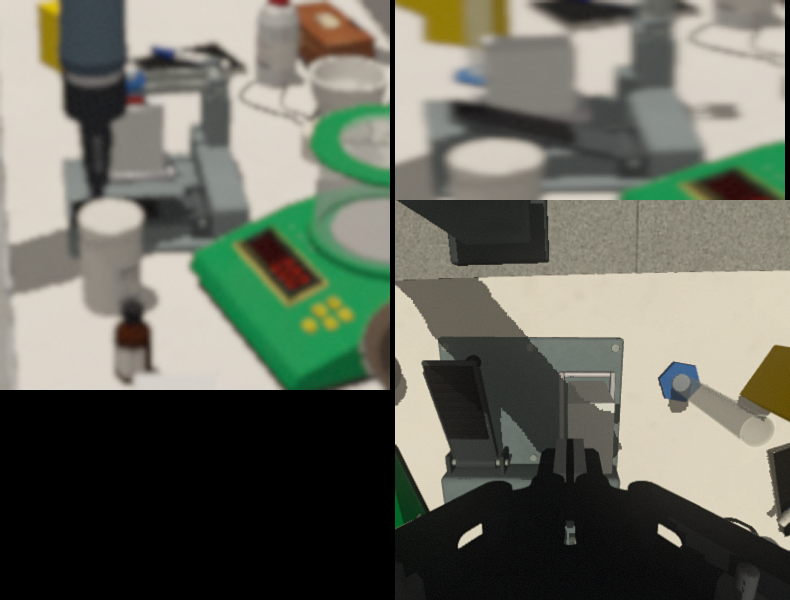

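With the pedal down, the arm lay level over the carton. Now the pedal and arm are back up and the carton is upright in the pocket. To check the print numerically, I'll return to the earlier hover pose and compare the carton top before and after.

```bash
python3 -m jog '[[[-0.5,0.3,0],0],[[-1.5,0.8,0],0],[[-2.6,1.4,0],0],[[-3.5,1.8,0],0],[[-3.9,2,0],0],[[-3.9,2,0],0],[[-3.9,2,0],0],[[-3.9,2,0],0],[[-3.9,2,0],0]]' 6.5
python3 - <<'E'
from h import *
o=get_obs();w=snapshot('wrist');f=w['frame'];w7,o7=pickle.load(open('w7.pkl','rb'))
c=np.array([475.6,271.1])
G=[(x,y) for x in range(-32,33,8) for y in range(-16,17,8)]
def samp(w,o):
    P=proj(w,[[c[0]+x,c[1]+y,112] for x,y in G],o).astype(np.float32)
    lab=cv2.remap(w['frame'],P[:,0],P[:,1],cv2.INTER_LINEAR)[:,0].astype(int);return lab.reshape(9,5,3)
for n,a in(('before',samp(w7,o7)),('after',samp(w,o))):
    print(n);print(a.sum(2)//3);print('R-B',(a[...,2]-a[...,0]).tolist())
hsv=cv2.cvtColor(f,cv2.COLOR_BGR2HSV);
# carton edges after
P=proj(w,[[438,271,112]],o);r=int(P[0,1]);g=cv2.cvtColor(f,cv2.COLOR_BGR2GRAY).astype(int)
for q in(r+8,r+71):d=abs(g[q,2:]-g[q,:-2]);print(q,[i+1 for i in range(285,360) if d[i]>35])
t=snapshot('top')['frame'];t0=pickle.load(open('top.pkl','rb'))['frame']
for n,(u,v) in dict(jar=(361,216),bottle=(395,215)).items():
    print(n,cv2.matchTemplate(t[v-16:v+16,u-16:u+16],t0[v-11:v+11,u-11:u+11],5).max().round(3), np.unravel_index(cv2.matchTemplate(t[v-16:v+16,u-16:u+16],t0[v-11:v+11,u-11:u+11],5).argmax(),(11,11)))
hh=cv2.cvtColor(t,cv2.COLOR_BGR2HSV);b=((hh[...,1]>90)&(hh[...,0]>100)&(hh[...,0]<130))[200:225,245:268];ys,xs=np.nonzero(b);print('cyl',xs.mean()+245 if len(xs) else None,ys.mean()+200 if len(ys) else None)
E
```

```text
time: 28.87
tool_pos: [465.7, 270.9, 266.2]
eef_rot: [-0.038, -3.141, 0.0]
wrist_force: [-0.7, -0.4, -0.0]
opening: 0.758
before
[[214 217 217 218 217]
 [101 217 217 216 217]
 [102 100 123 217 217]
 [ 99 101 102 136 216]
 [100 101 101 102 105]
 [100  99 102 102 103]
 [100 100 100 101 102]
 [101  99 100  99 100]
 [ 98 100  99  99 100]]
R-B [[18, 19, 19, 20, 20], [11, 20, 20, 20, 19], [11, 12, 15, 18, 19], [11, 10, 12, 15, 19], [9, 13, 11, 11, 11], [10, 12, 12, 12, 12], [10, 12, 12, 12, 10], [12, 10, 11, 10, 12], [10, 12, 11, 10, 13]]
after
[[215 214 215 216 215]
 [101 215 215 215 214]
 [ 99  97 214 213 214]
 [ 98 100  98 215 215]
 [ 98  99 101 101 218]
 [ 98 100  99 100  99]
 [ 97  99  98  99 100]
 [ 98  97  99  98 100]
 [ 97  97  95  99  99]]
R-B [[19, 19, 18, 20, 19], [10, 19, 19, 19, 19], [11, 12, 21, 19, 20], [11, 12, 13, 19, 19], [10, 10, 11, 12, 19], [11, 12, 13, 10, 12], [11, 11, 11, 12, 12], [12, 11, 11, 11, 12], [10, 12, 11, 12, 12]]
169 [303, 304, 347, 348, 352, 353, 360]
232 [301, 347, 358]
jar 0.996 (np.int64(5), np.int64(5))
bottle 0.998 (np.int64(5), np.int64(5))
cyl 257.7567567567568 214.47297297297297
```

The carton hasn't moved, and neither have the bystanders. The done carton's top showed no visible mark either, so the picture can't show the print. The evidence for it is the stop force, tip height 40.5 mm and the arm lying on the carton. I'm handing in.

```bash
python3 -c "
from h import *
print(job_done())"
```

```text
the job is handed in; nothing more can be done
None
```

I handed the job in at about 29 s. Every step was carried out, but **no camera view shows the print on the new carton**.

- **Stamped carton:** it was lifted off the bed before the pedal was touched. A wrist picture taken after I let go shows it standing upright in the steel tray.
- **New carton:** it stands in the bed pocket. Its edges were within about 1–2 px of the intended square pose, both before and after stamping.
- **Pedal:** I pushed it until the force rose steeply, with the fingertips 40.5 mm up against the expected 41 mm. I held it there for about 2 s at roughly 26 N and let it back up. The force peaked briefly at 43 N on the fingertips while I was finding the stop.
- **Print:** colour samples of the carton's top before and after show no mark. The carton that was already stamped shows none either, so the cameras may simply not show it. The evidence for the stamp is the pedal at its stop, with a side picture showing the arm lying on the carton.
- **Grip:** the jog tool can't set the grip force; it is fixed at half the most, which would be 60 N. I closed the fingers to 44 mm on the 45 mm cartons to keep it light. Both cartons held without slipping, but the actual grip force was never measured.
- **Bystanders:** the jar and bottle match their first top view at zero shift, and the measuring cylinder is within about 1 px. The green scale overlapped the new carton's footprint in the pictures; I kept the fingertips above it and felt no contact.

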